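Spread a retaining ring over the shaker's drive stub and hold it at its groove

TASK

The shaker's drive bearing is waiting for its retaining ring: pick up the circlip pliers that have the ring hooked on their tips, squeeze the handles fully so that the ring spreads, and slide it down over the bearing stub until it lies flat on the bearing, level with the groove. Finish there still holding the pliers squeezed, with the ring spread around the groove and not let close, so that I can check the bearing is home before it snaps in. Leave the other things on the bench where they are.

Things in the scene. Friction and masses are not known exactly. Their poses are not given: they have to be found in the camera images.
- pliers_grip (a point): Where to grip the circlip pliers from above: midway between their two red handles, half-way up them (14 mm high, underside 7 mm below this point). They lie flat on a 2 mm mat. Axes at rest: x along the pliers to the tips, y from handle to handle, z up. Here the handles' outer faces are 57 mm apart at rest (0.13 rad askew, wider to the rear), nearly parallel and 40 mm apart squeezed to the stop
- pliers: External circlip pliers, about 150 g, 175 mm long: the left lever (+y side). Origin: below the pivot (60 mm ahead of pliers_grip), at the underside; x to the tips at rest. Red grips reach from 29 to 124 mm behind the pivot, 73 mm apart over the ends at rest. 50 mm ahead of the pivot the jaws end in tips bent down, with 2.4 mm pins in the ring's lug holes, 11 mm apart at rest and 26 mm squeezed
- pliers_lever: The pliers' right lever (-y side), hinged at the pivot; same origin. Squeezing the handles spreads the tips and the ring and clamps the ring on the pins, so it lifts with them. Spring and ring resist with about 6 N per handle at first, 12 N at the built-in stop: 20 to 30 N of grip reaches the stop and stays there. Slacken and the ring closes and drops off
- ring_center (a point): Retaining ring: a dark steel C, 3 mm thick, 16 g, flat under the plier tips. This point: its centre, half-way through its thickness. z up; x from gap and lugs to the closed back, along the pliers. 139 mm ahead of pliers_grip at rest, 137 mm ahead of the middle between the fingers when squeezed, 5.5 mm lower. Spread: 43 mm inside, 53 mm outside; free: 37 mm. Pose readable while carried
- ring_left (a joint): how far the ring's left arm (+y side of the ring) is sprung open: 0 free, about 0.115 rad spread fully by the pliers
- ring_right (a joint): the same for the ring's right arm: 0 free, about 0.115 rad spread fully by the pliers
- seat (a point): Point on the axis of the shaker's upright 40 mm drive stub, level with the upper face of its bearing (62 mm diameter, blue seal), 115 mm above the bench; z up. The stub stands 13 mm above it: dark groove (38 mm diameter, 4 mm high, right above the bearing), 6 mm land, 3 mm chamfer to 34 mm. ring_center is 1.5 mm above this point when the ring lies flat on the bearing
- shaker: Blue orbital shaker without its platform, fixed, 240 x 240 mm, deck 75 mm above the bench; origin under its centre, control panel to its -x. The stub is 10 mm off the middle on a stiff crank that does not turn by itself; its bearing's face is 40 mm above the deck. Four idler cranks, 88 mm from the middle in x and y, stand 16 mm above the deck
- screwdriver: bystander: yellow screwdriver, 170 mm long, lying on the mat beside the pliers; origin under its middle
- grease_tin: bystander: small grease tin with green cap, 48 mm diameter, 34 mm high, on the mat; origin at the underside
- old_bearing: bystander: the old bearing, a steel ring of 62 mm diameter, 12 mm high, lying on the mat; origin at the underside
- screw_tray: bystander: small steel tray with four screws, 90 x 70 x 22 mm, on the bench; origin at the underside
- beaker: bystander: empty glass beaker between shaker and mat, 72 mm diameter, 95 mm high; origin at the underside
- oil_bottle: bystander: small yellow oil bottle with red cap between shaker and mat, 36 mm diameter, about 70 mm high; origin at the underside
Things that resemble listed ones, but are neither listed nor needed, are in the scene too. There is more than one size of the pliers; the one meant has the size given above.

How it is judged:
By the outcome, as a careful person would: the job done as asked, in the order asked, and still so for the second after the job is handed in, while the arm keeps its last pose, push and grip.
It also fails if it takes over 48 s, if anything falls off the work surface, if the arm or the gripper's body presses on something with over 40 N, if the wrist force passes 120 N, or if a joint passes its speed limit or range.

ROBOT

A 6-joint arm with a two-finger parallel gripper is mounted at the origin on the work surface. World frame = base frame: x ahead of the robot, y to its left, z up, the work surface at z = 0. Lengths are in mm, angles in rad, forces in N, time in s.
With the tool pointing down it reaches from about 350 to 975 mm from the base axis. Payload 7.1 kg.
Tool frame: the origin (TCP) lies between the finger pads; the fingertips stand 8 mm ahead of it and the grasp point (between the pads) lies 11 mm behind it; x points along the fingers, y is the direction in which the jaws open and shut, and the axes are right-handed (so a half turn about x gives the same grasp; the last joint's range is limited). The gripper opens to 88 mm and grips with 3 to 60 N. Pads are 20 mm wide; open, the fingers measure 115 mm over their backs; the gripper's body (75 mm by 178 mm) begins 61 mm behind the grasp point.
Start: joints at [-1.26, 0.423, 1.63, -0, 1.089, -0.019], TCP at [202.426, -591.294, 230.675] pointing down, gripper open.
Joint ranges: [-3, 3], [-0.9, 2.11], [0.09, 2.58], [-1.31, 4.45], [0.11, 2.69], [-2.54, 2.54]. Speed limits (rad/s): [2.39, 2.39, 3.01, 3.14, 3.14, 3.14].

INTERFACE

Orientations are given as a rotation vector (axis times angle).
In Python, from workcell import ctrl gives the robot as it stands.
- The arm moves only by the tool apply_moves, never from a script. Its argument "increments" is a list of rows, each an object with "gripper": the opening in per cent of the stroke, from 0 (shut) to 100 (fully open); "delta_pos": the shift along the tool's x, y, z in cm, a list of three; "dr": the turn, a rotation vector about the tool's x, y, z in rad, a list of three. In form: [{"gripper": gripper, "delta_pos": [dx, dy, dz], "dr": [ax, ay, az]}, ...]. A call has exactly 5 rows; each row shifts and turns the commanded pose from where the row before left it, along the tool's axes as they then stand; what a row does not reach is not made up. A row lasts 1/12 s, in which the tool goes at most 41.7 mm and 7.16 degrees, less where a joint would pass 70% of its speed; a pose out of reach is approached as far as the arm can. A call with a gripper value outside its range is refused whole. The fingers move at their own pace and stop on an object; the grip force is fixed at half the most. Time passes only in rows, so rows that do not move let the fingers close, or fill a call up. It gives the time, the measured TCP pose, the force and the opening at its end, in the units of the state.
- ctrl.get_obs(): the state, without advancing time (a new reading comes with each control period).
- ctrl.get_image(name): name is "side" or "top" or "wrist"; returns a dict with "img" (420x560x3 uint8, red, green, blue), "range_z" (420x560 float32, mm along the optical axis (not along the pixel's ray), 0 where there is no reading), "mtx" (3x3 intrinsics, pixels), "rvec" (rotation vector, rad) and "tvec" (3), from world to camera coordinates, as OpenCV has them. Camera axes: x right, y down, z forward; pixel columns grow to the right and rows downward; lengths in mm; the calibration is good to about 2 mm. The wrist camera is an equidistant fisheye: a pixel r from the principal point sees the ray r / f radians off the axis. A picture is of the moment at which its call begins.
- ctrl.close_job(): hands the job in, once; it reports no verdict.
The state is a dict: "t": time; "qpos": joint angles; "qvel": joint speeds; "joint_torque": joint torques, N m; "ee_pos": TCP position; "orientation": TCP orientation; "ft_force": force on the tool from outside, world axes, zero at the start; "moment": the same for the moment, N m; "width": finger opening in mm.
Only numpy, scipy, OpenCV 4.12 (cv2) and the standard library are available. Lean on these libraries where they do the work, as an engineer would, in place of code of your own. Each camera call takes 0.05 s, during which the arm holds its last target. There are 200 camera calls.

## Working session

There is one attempt and no reset: what is moved stays moved. The work goes in short steps, Python scripts to look and compute and a tool call to move; the robot and the scene stay as the last step left them, time stands still between calls to the robot, and variables do not carry over. Pictures are saved under pics/ and viewed, about 8 in all and at most 12, crops included, and the job is handed in when it is done.

Besides the shell and the picture viewer there is one more tool, called after "Emit:" as name([rows], argument=value, ...), one row to a line, values as JSON. apply_moves: Moves the arm, as the interface text tells. Its arguments: {"type":"object","properties":{"increments":{"type":"array","items":{"type":"object","properties":{"gripper":{"type":"number"},"delta_pos":{"type":"array","items":{"type":"number"}},"dr":{"type":"array","items":{"type":"number"}}}}}},"required":["increments"]}

```bash
ls; mkdir -p pics
cat > h.py <<'E'
import numpy as np,cv2
from scipy.spatial.transform import Rotation as R
from workcell import ctrl
def look(n,f=None):
    d=ctrl.get_image(n)
    if f: cv2.imwrite('pics/'+f,d['img'][:,:,::-1])
    np.savez('last_%s.npz'%n,**d); return d
def ray(d,uv):
    K=d['mtx'];Rm=cv2.Rodrigues(np.array(d['rvec'],float))[0];t=np.array(d['tvec'],float).ravel()
    return Rm,t,K
def plane(d,uv,z,fish=False):
    Rm,t,K=ray(d,uv);uv=np.atleast_2d(uv).astype(float)
    x=(uv[:,0]-K[0,2])/K[0,0];y=(uv[:,1]-K[1,2])/K[1,1]
    if fish:
        r=np.hypot(x,y)+1e-12; c=np.stack([np.sin(r)*x/r,np.sin(r)*y/r,np.cos(r)],1)
    else: c=np.stack([x,y,np.ones_like(x)],1)
    w=c@Rm; o=-Rm.T@t
    return o+w*((z-o[2])/w[:,2])[:,None]
def cloud(d,fish=False):
    Rm,t,K=ray(d,None);H,W=d['range_z'].shape;u,v=np.meshgrid(np.arange(W),np.arange(H))
    x=(u-K[0,2])/K[0,0];y=(v-K[1,2])/K[1,1]
    if fish:
        r=np.hypot(x,y)+1e-12;k=np.tan(r)/r;x=x*k;y=y*k
    p=np.stack([x,y,np.ones_like(x)],-1)*d['range_z'][...,None]
    return (p-t)@Rm
E
python3 - <<'E'
from h import *
print(ctrl.get_obs())
for n in('top','side'):
    d=look(n,n+'1.png');print(n,d['mtx'],d['rvec'],d['tvec'])
E
```

```text
pics
{'t': 0.0, 'qpos': array([-1.26003579e+00,  4.23849262e-01,  1.63065337e+00,  1.47815906e-05,
        1.08860794e+00, -1.90077823e-02]), 'qvel': array([-0.00048626,  0.00076348,  0.00063331,  0.00049103,  0.00108558,
       -0.00045235]), 'joint_torque': array([ 3.66990457e-05, -5.44630587e+01, -2.73664945e+01,  6.43752306e-02,
        2.27419962e-02, -9.82155643e-05]), 'ee_pos': array([ 202.25173586, -590.81206559,  229.91082503]), 'orientation': array([ 2.04325364,  0.3415729 , -2.04368389]), 'ft_force': array([ 0.27618341, -0.54109342, -0.41840225]), 'moment': array([-0.02616572,  0.01584499,  0.00517393]), 'width': 87.70253279420214}
top [[472.93792914   0.         278.04226563]
 [  0.         472.93792914 210.18708784]
 [  0.           0.           1.        ]] [ 2.14627158 -2.11717509  0.15673582] [   5.90156193  516.25962467 1083.14996849]
side [[530.9526316    0.         284.29248547]
 [  0.         530.9526316  209.9030139 ]
 [  0.           0.           1.        ]] [ 0.8236909  -2.46671249  1.23632549] [ 404.96010629  264.88986845 1255.59178764]
```

View pics/top1.png

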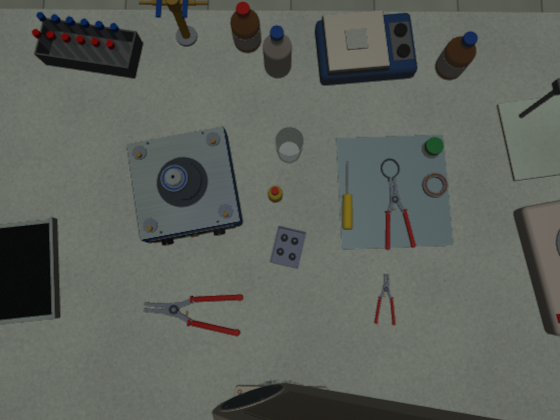

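View pics/side1.png

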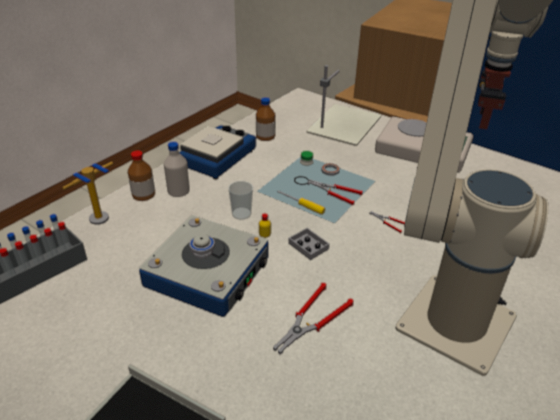

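The ring-carrying pliers lie on the mat at top-view (390,168) ring to (388–413,248) handles, with the screwdriver at their left. The shaker stub is near (173,178). The larger and smaller pliers are decoys. Next I measure both.

Run:
```python
from h import *
d=dict(np.load('last_top.npz'));C=cloud(d);hsv=cv2.cvtColor(d['img'],cv2.COLOR_RGB2HSV)
m=(((hsv[...,0]<8)|(hsv[...,0]>172))&(hsv[...,1]>140)&(hsv[...,2]>60)).astype(np.uint8)
n,l,s,c=cv2.connectedComponentsWithStats(m)
for i in range(1,n):
    if s[i,4]<25: continue
    v,u=np.nonzero(l==i);P=plane(d,np.stack([u,v],1),12)[:,:2]
    r=cv2.minAreaRect(P.astype(np.float32));print(s[i],np.round(c[i]),'rect',np.round(r[0],1),np.round(r[1],1),round(r[2],1),np.round(cv2.boxPoints(r)).tolist())
for uv in [(390,168),(396,200),(173,178),(185,183),(140,152),(275,193),(289,150),(347,215),(355,240),(288,246)]:
    print(uv,np.round(C[uv[1],uv[0]],1),np.round(plane(d,uv,10)[0],1))
# height mask of shaker stub
for lo,hi in((110,122),(123,135)):
    k=(C[...,2]>lo)&(C[...,2]<hi);k[:, :120]=0;k[:,245:]=0;k[:120]=0;k[250:]=0
    P=C[k];print(lo,len(P),P.mean(0),P.min(0),P.max(0))
big=cv2.resize(d['img'][120:260,120:250],None,fx=3,fy=3,interpolation=2);b2=cv2.resize(d['img'][120:260,335:455],None,fx=3,fy=3,interpolation=2)
cv2.imwrite('pics/c1.png',np.hstack([big,b2])[:,:,::-1])
```

```text
[236   2  14  13 136] [242.   8.] rect [1057.3  114.6] [34.3 34.3] 0.4 [[1040.0, 132.0], [1040.0, 97.0], [1075.0, 98.0], [1074.0, 132.0]]
[32 29  7  7 36] [35. 32.] rect [985.3 656.5] [16.4 14.7] 46.1 [[974.0, 656.0], [985.0, 646.0], [996.0, 657.0], [986.0, 668.0]]
[46 31  8  7 45] [50. 34.] rect [979.9 617.7] [16.9 18.9] 0.4 [[971.0, 627.0], [972.0, 608.0], [988.0, 608.0], [988.0, 627.0]]
[61 33  8  7 42] [64. 36.] rect [974.5 577.7] [18.1 16.6] 45.9 [[962.0, 577.0], [974.0, 565.0], [987.0, 578.0], [975.0, 590.0]]
[76 35  8  8 41] [79. 39.] rect [967.9 537.8] [15.9 18.5] 49.7 [[956.0, 538.0], [970.0, 526.0], [980.0, 538.0], [966.0, 550.0]]
[91 38  7  7 39] [94. 41.] rect [961.2 499.3] [17.2 15.7] 4.4 [[952.0, 506.0], [953.0, 491.0], [970.0, 492.0], [969.0, 508.0]]
[106  40   7   7  41] [109.  43.] rect [955.9 459.6] [16.8 16. ] 0.5 [[947.0, 468.0], [948.0, 452.0], [964.0, 452.0], [964.0, 468.0]]
[271 187   7   7  40] [274. 190.] rect [571.  24.] [15.  14.8] 0.7 [[563.0, 31.0], [564.0, 17.0], [579.0, 17.0], [578.0, 32.0]]
[386 211   4  38 124] [387. 229.] rect [ 477.2 -252. ] [ 7.3 9
[... 867 characters left out ...]
0.1 -274.8   10. ]
(173, 178) [571.  245.6 131. ] [598.8 275.1  10. ]
(185, 183) [563.5 221.9 114.9] [586.4 244.6  10. ]
(140, 152) [643.7 338.2  82.4] [664.4 361.3  10. ]
(275, 193) [552.1  20.2  69.8] [564.   21.5  10. ]
(289, 150) [675.1 -11.7   5.5] [673.7 -11.7  10. ]
(347, 215) [ 509.3 -152.9   24.4] [ 511.5 -154.8   10. ]
(355, 240) [ 451.3 -174.6    3. ] [ 450.6 -173.6   10. ]
(288, 246) [434.6 -12.    1.6] [433.9 -11.9  10. ]
110 343 [572.15151764 244.2373594  114.79650456] [544.4039597  215.73577116 110.06917362] [604.72548039 277.24922263 121.84437223]
123 238 [574.22061758 246.19931207 127.64611935] [555.53040887 227.28593958 123.12155735] [593.26703896 265.40334304 133.45260973]
```

View pics/c1.png

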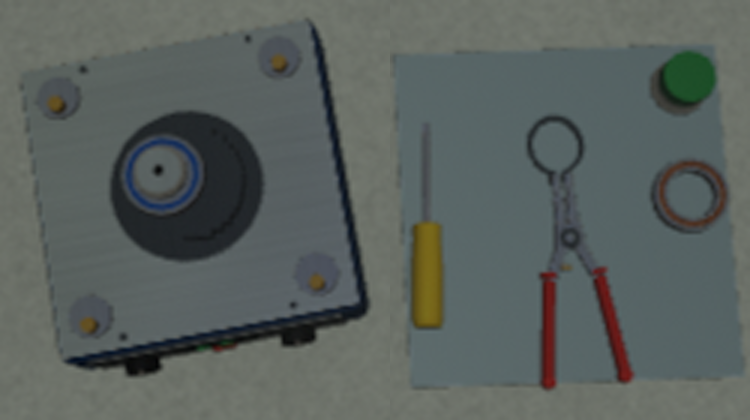

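The crop shows the stub with its blue seal, centred at about (574, 246). The grip point comes out at about (494, -277) with yaw 0.10: the handle fit and the ring-to-pivot line agree within 2 mm.

```bash
cat >> h.py <<'E'
def goal(x,y,z,yaw):
    o=ctrl.get_obs();R0=R.from_rotvec(o['orientation']);M=R0.as_matrix()
    yt=np.array([-np.sin(yaw),np.cos(yaw),0])
    if yt@M[:,1]<0: yt=-yt
    xt=np.array([0,0,-1.]);T=np.stack([xt,yt,np.cross(xt,yt)],1)
    dr=(R0.inv()*R.from_matrix(T)).as_rotvec()
    print('t',round(o['t'],2),'pos',o['ee_pos'].round(1),'F',o['ft_force'].round(1),'w',round(o['width'],1),'q',o['qpos'].round(2))
    print('tooly',M[:,1].round(3),'x',M[:,0].round(3),'dr',dr.round(4),'dpos cm after turn',((np.array([x,y,z])-o['ee_pos'])@T/10).round(2),'before',((np.array([x,y,z])-o['ee_pos'])@M/10).round(2))
E
python3 -c "
from h import *
goal(494,-277,130,.1)"
```

```text
t 0.1 pos [ 202.3 -590.8  230. ] F [-0.3  0.1 -1. ] w 87.6 q [-1.26  0.42  1.63 -0.    1.09 -0.02]
tooly [ 0.324 -0.946 -0.001] x [-0.     0.001 -1.   ] dr [2.298e-01 1.000e-04 1.400e-03] dpos cm after turn [ 10.   -28.31 -32.16] before [ 10.03 -20.23 -37.76]
```

Emit:
apply_moves([
  {"gripper": 100,"delta_pos": [0,0,0],"dr": [0.115,0,0]},
  {"gripper": 100,"delta_pos": [0,0,0],"dr": [0.115,0,0]},
  {"gripper": 100,"delta_pos": [0,-2.2,-2.5],"dr": [0,0,0]},
  {"gripper": 100,"delta_pos": [0,-2.2,-2.5],"dr": [0,0,0]},
  {"gripper": 100,"delta_pos": [0,-2.2,-2.5],"dr": [0,0,0]},
])

```text
t: 0.52
ee_pos: [270.6, -517.2, 230.1]
orientation: [2.171, 0.108, -2.172]
ft_force: [0.8, -0.3, -0.0]
width: 87.4
```

Emit:
apply_moves([
  {"gripper": 100,"delta_pos": [1,-2.2,-2.5],"dr": [0,0,0]},
  {"gripper": 100,"delta_pos": [1,-2.2,-2.5],"dr": [0,0,0]},
  {"gripper": 100,"delta_pos": [1,-2.2,-2.5],"dr": [0,0,0]},
  {"gripper": 100,"delta_pos": [1,-2.2,-2.5],"dr": [0,0,0]},
  {"gripper": 100,"delta_pos": [1,-2.2,-2.5],"dr": [0,0,0]},
])

```text
t: 0.93
ee_pos: [384.6, -394.8, 180.1]
orientation: [2.17, 0.109, -2.171]
ft_force: [-0.6, -0.1, 1.0]
width: 88.0
```

Emit:
apply_moves([
  {"gripper": 100,"delta_pos": [1,-2.2,-2.5],"dr": [0,0,0]},
  {"gripper": 100,"delta_pos": [1,-2.2,-2.5],"dr": [0,0,0]},
  {"gripper": 100,"delta_pos": [1,-2.2,-2.5],"dr": [0,0,0]},
  {"gripper": 100,"delta_pos": [1,-2.2,-2.5],"dr": [0,0,0]},
  {"gripper": 100,"delta_pos": [1,-1.9,-2.1],"dr": [0,0,0]},
])

```text
t: 1.35
ee_pos: [494.7, -276.0, 130.0]
orientation: [2.17, 0.109, -2.17]
ft_force: [0.3, 0.4, -0.4]
width: 87.9
```

Run:
```python
from h import *
goal(494,-277,11,.1)
d=look('wrist','w1.png');print(d['mtx'],d['rvec'],d['tvec'])
```

```text
t 1.35 pos [ 494.7 -276.   130. ] F [ 0.3  0.4 -0.4] w 87.9 q [-0.53  0.47  1.83  0.    0.84  0.94]
tooly [ 0.1   -0.995 -0.   ] x [-0.  0. -1.] dr [0.0003 0.0002 0.0003] dpos cm after turn [11.9   0.1   0.08] before [11.9   0.1   0.08]
[[325.1922621    0.         276.67293532]
 [  0.         325.1922621  206.28607514]
 [  0.           0.           1.        ]] [-2.15169066  1.94258879  0.29993959] [-324.6603121   435.60310547  435.22438103]
```

View pics/w1.png

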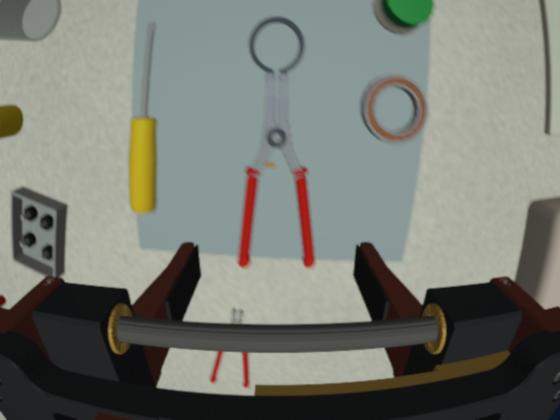

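The wrist view shows the pliers between the fingers: handles at (247,215) and (305,215), pivot (276,137), ring (276,46). I'll compute the grip point from it.

Run:
```python
from h import *
d=dict(np.load('last_wrist.npz'));hsv=cv2.cvtColor(d['img'],cv2.COLOR_RGB2HSV)
m=(((hsv[...,0]<8)|(hsv[...,0]>172))&(hsv[...,1]>140)&(hsv[...,2]>60)).astype(np.uint8)
m[:150]=0;m[275:]=0;m[:,:220]=0;m[:,330:]=0
n,l,s,c=cv2.connectedComponentsWithStats(m);cs=[];an=[]
for i in range(1,n):
    if s[i,4]<200: continue
    v,u=np.nonzero(l==i);P=plane(d,np.stack([u,v],1),11,True)[:,:2]
    r=cv2.minAreaRect(P.astype(np.float32));b=cv2.boxPoints(r);e=b[np.argsort(b[:,0])];f,k=e[2:].mean(0),e[:2].mean(0)
    a=np.arctan2(*(f-k)[::-1]);cs.append(r[0]);an.append(a);print(np.round(r[0],1),np.round(r[1],1),f.round(1),k.round(1),a)
pv=plane(d,(276.5,137),16,True)[0];rg=plane(d,(276.5,46),3.5,True)[0]
yaw=np.mean(an);mid=np.mean(cs,0);u=np.array([np.cos(yaw),np.sin(yaw)])
print('yaw',yaw,'grip h',mid+16.5*u,'piv',pv,pv[:2]-60*u,'ring',rg,rg[:2]-139*u, 'yaw ring-mid',np.arctan2(*(rg[:2]-mid)[::-1]))
```

```text
[ 475.8 -251.2] [ 8.6 92.7] [ 522.1 -251.9] [ 429.4 -250.5] -0.015401824
[ 480.7 -302.6] [93.1  8.8] [ 526.2 -292.7] [ 435.2 -312.5] 0.21400008
yaw 0.099299125 grip h [ 494.64664078 -275.28091979] piv [ 551.90388206 -269.67967539   16.        ] [ 492.19944862 -275.62783652] ring [ 629.3765887  -261.74204505    3.5       ] [ 491.0613116  -275.52195132] yaw ring-mid 0.10006004420020266
```

Emit:
apply_moves([
  {"gripper": 100,"delta_pos": [2.5,0,0.03],"dr": [0,0,0]},
  {"gripper": 100,"delta_pos": [2.5,0,0.03],"dr": [0,0,0]},
  {"gripper": 100,"delta_pos": [2.5,0,0.03],"dr": [0,0,0]},
  {"gripper": 100,"delta_pos": [2.2,0,0.03],"dr": [0,0,0]},
  {"gripper": 100,"delta_pos": [1.4,0,0],"dr": [0,0,0]},
])

```text
t: 1.82
ee_pos: [491.1, -277.2, 17.3]
orientation: [2.168, 0.11, -2.174]
ft_force: [-0.3, 0.4, -0.3]
width: 88.2
```

Emit:
apply_moves([
  {"gripper": 100,"delta_pos": [0.8,0,0],"dr": [0,0,0]},
  {"gripper": 100,"delta_pos": [0,0,0],"dr": [0,0,0]},
  {"gripper": 60,"delta_pos": [0,0,0],"dr": [0,0,0]},
  {"gripper": 50,"delta_pos": [0,0,0],"dr": [0,0,0]},
  {"gripper": 40,"delta_pos": [0,0,0],"dr": [0,0,0]},
])

```text
t: 2.23
ee_pos: [492.6, -278.1, 12.0]
orientation: [2.171, 0.108, -2.17]
ft_force: [-0.4, 0.2, -0.4]
width: 71.3
```

Emit:
apply_moves([
  {"gripper": 20,"delta_pos": [0,0,0],"dr": [0,0,0]},
  {"gripper": 0,"delta_pos": [0,0,0],"dr": [0,0,0]},
  {"gripper": 0,"delta_pos": [0,0,0],"dr": [0,0,0]},
  {"gripper": 0,"delta_pos": [0,0,0],"dr": [0,0,0]},
  {"gripper": 0,"delta_pos": [0,0,0],"dr": [0,0,0]},
])

```text
t: 2.65
ee_pos: [492.5, -277.8, 11.9]
orientation: [2.17, 0.108, -2.17]
ft_force: [-0.4, 0.3, 3.5]
width: 38.9
```

Emit:
apply_moves([
  {"gripper": 0,"delta_pos": [0,0,0],"dr": [0,0,0]},
  {"gripper": 0,"delta_pos": [0,0,0],"dr": [0,0,0]},
  {"gripper": 0,"delta_pos": [0,0,0],"dr": [0,0,0]},
  {"gripper": 0,"delta_pos": [0,0,0],"dr": [0,0,0]},
  {"gripper": 0,"delta_pos": [0,0,0],"dr": [0,0,0]},
])

```text
t: 3.07
ee_pos: [492.6, -277.9, 11.9]
orientation: [2.17, 0.108, -2.17]
ft_force: [-0.9, 0.8, 6.1]
width: 38.6
```

Emit:
apply_moves([
  {"gripper": 0,"delta_pos": [-0.3,0,0],"dr": [0,0,0]},
  {"gripper": 0,"delta_pos": [-0.6,0,0],"dr": [0,0,0]},
  {"gripper": 0,"delta_pos": [-1,0,0],"dr": [0,0,0]},
  {"gripper": 0,"delta_pos": [-1.5,0,0],"dr": [0,0,0]},
  {"gripper": 0,"delta_pos": [-1.5,0,0],"dr": [0,0,0]},
])

```text
t: 3.48
ee_pos: [492.1, -277.7, 61.4]
orientation: [2.17, 0.109, -2.171]
ft_force: [0.6, 0.4, -2.1]
width: 38.4
```

Emit:
apply_moves([
  {"gripper": 0,"delta_pos": [-2,0,0],"dr": [0,0,0]},
  {"gripper": 0,"delta_pos": [-2,0,0],"dr": [0,0,0]},
  {"gripper": 0,"delta_pos": [-2,0,0],"dr": [0,0,0]},
  {"gripper": 0,"delta_pos": [-2,0,0],"dr": [0,0,0]},
  {"gripper": 0,"delta_pos": [-2,0,0],"dr": [0,0,0]},
])

```text
t: 3.9
ee_pos: [492.2, -277.7, 162.4]
orientation: [2.17, 0.108, -2.17]
ft_force: [0.3, -0.4, -2.0]
width: 38.2
```

Run:
```python
from h import *
goal(437,233,180,.1)
d=look('wrist','w2.png')
```

```text
t 3.9 pos [ 492.2 -277.7  162.4] F [ 0.3 -0.4 -2. ] w 38.2 q [-0.53  0.43  1.81 -0.    0.9   0.94]
tooly [ 0.1   -0.995  0.   ] x [ 0. -0. -1.] dr [-0.0002 -0.0002 -0.0002] dpos cm after turn [ -1.76 -51.37   0.39] before [ -1.78 -51.37   0.41]
```

View pics/w2.png

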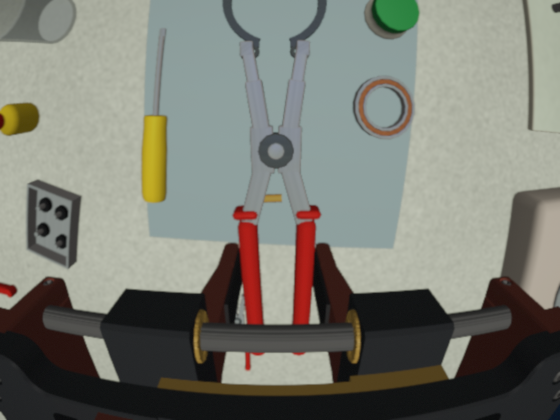

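The pliers are lifted with the ring spread and clamped: lug pins at (250,45) and (300,45), width about 38.5 mm, so at the stop. Now I carry it across high.

Emit:
apply_moves([
  {"gripper": 0,"delta_pos": [-0.4,-1,0],"dr": [0,0,0]},
  {"gripper": 0,"delta_pos": [-0.4,-2,0],"dr": [0,0,0]},
  {"gripper": 0,"delta_pos": [-0.4,-3,0],"dr": [0,0,0]},
  {"gripper": 0,"delta_pos": [-0.4,-3,0],"dr": [0,0,0]},
  {"gripper": 0,"delta_pos": [-0.2,-3,0],"dr": [0,0,0]},
])

```text
t: 4.37
ee_pos: [479.2, -156.6, 178.0]
orientation: [2.169, 0.108, -2.173]
ft_force: [-0.7, 0.4, -1.9]
width: 38.7
```

Emit:
apply_moves([
  {"gripper": 0,"delta_pos": [0,-3,0],"dr": [0,0,0]},
  {"gripper": 0,"delta_pos": [0,-3,0],"dr": [0,0,0]},
  {"gripper": 0,"delta_pos": [0,-3,0],"dr": [0,0,0]},
  {"gripper": 0,"delta_pos": [0,-3,0],"dr": [0,0,0]},
  {"gripper": 0,"delta_pos": [0,-3,0],"dr": [0,0,0]},
])

```text
t: 4.78
ee_pos: [463.8, -7.3, 177.7]
orientation: [2.168, 0.109, -2.173]
ft_force: [0.1, -0.1, -1.1]
width: 38.5
```

Emit:
apply_moves([
  {"gripper": 0,"delta_pos": [0,-3,0],"dr": [0,0,0]},
  {"gripper": 0,"delta_pos": [0,-3,0],"dr": [0,0,0]},
  {"gripper": 0,"delta_pos": [0,-3,0],"dr": [0,0,0]},
  {"gripper": 0,"delta_pos": [0,-3,0],"dr": [0,0,0]},
  {"gripper": 0,"delta_pos": [0,-3,0],"dr": [0,0,0]},
])

```text
t: 5.2
ee_pos: [448.7, 141.6, 177.7]
orientation: [2.168, 0.108, -2.172]
ft_force: [0.4, 0.1, -1.7]
width: 39.0
```

Emit:
apply_moves([
  {"gripper": 0,"delta_pos": [0,-3,0],"dr": [0,0,0]},
  {"gripper": 0,"delta_pos": [0,-3,0],"dr": [0,0,0]},
  {"gripper": 0,"delta_pos": [0,-2,0.2],"dr": [0,0,0]},
  {"gripper": 0,"delta_pos": [0,-1.4,0.2],"dr": [0,0,0]},
  {"gripper": 0,"delta_pos": [0,0,0],"dr": [0,0,0]},
])

```text
t: 5.62
ee_pos: [435.4, 235.3, 177.7]
orientation: [2.167, 0.111, -2.171]
ft_force: [-0.3, -0.2, -1.4]
width: 38.6
```

Run:
```python
from h import *
goal(438,232.5,180,.1)
ims=[]
for n,(r,c) in {'wrist':((0,300),(80,480)),'top':((120,260),(110,270)),'side':((170,310),(130,290))}.items():
    d=look(n);print(n)
    ims.append(cv2.resize(d['img'][r[0]:r[1],c[0]:c[1]],(400,300 if n=='wrist' else 350),interpolation=2))
    C=cloud(d,n=='wrist')
ims[0]=cv2.resize(ims[0],(400,300))
cv2.imwrite('pics/c2.png',np.vstack([np.hstack(ims[1:])[:300],np.hstack([ims[0],np.hstack(ims[1:])[50:350,400:]])])[:,:,::-1])
```

```text
t 5.62 pos [435.4 235.3 177.7] F [-0.3 -0.2 -1.4] w 38.6 q [0.47 0.31 1.95 0.   0.88 1.94]
tooly [ 0.102 -0.995  0.   ] x [-0.002 -0.    -1.   ] dr [ 0.0025  0.0018 -0.    ] dpos cm after turn [-0.23  0.3  -0.23] before [-0.23  0.3  -0.23]
wrist
top
side
```

View pics/c2.png

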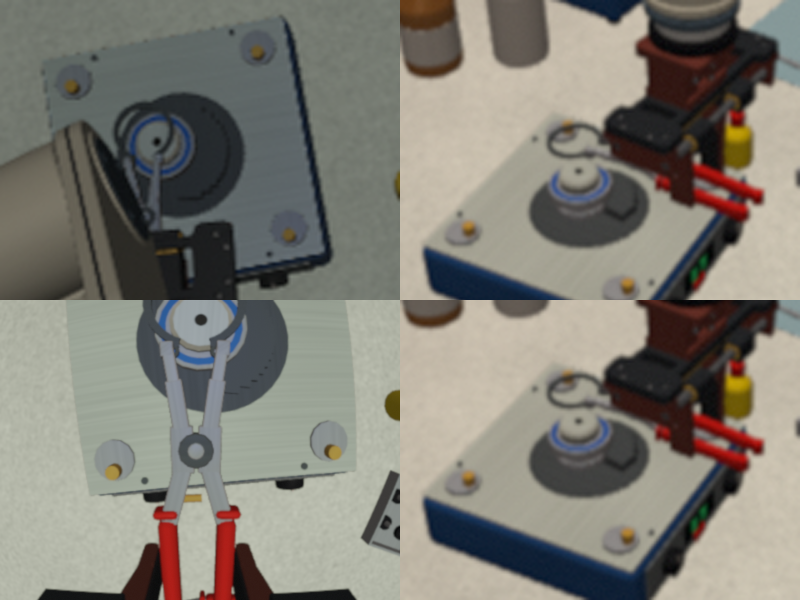

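The ring is spread above the stub, slightly off in both crops. I'll measure the ring and stub by depth.

```bash
cat > ms.py <<'E'
from h import *
def meas(zr,load=True,pr=True):
    out={}
    for n in('wrist','top','side'):
        d=dict(np.load('last_%s.npz'%n)) if load else look(n)
        C=cloud(d,n=='wrist');o=ctrl.get_obs()['ee_pos'];v=d['range_z']>0
        dx=C[...,:2]-np.array([572,246]);rr=np.hypot(dx[...,0],dx[...,1])
        k=v&(abs(C[...,2]-zr)<12)&(rr<45)&(C[...,0]>548);P=C[k]
        if len(P)>15:
            # circle fit on mid radius
            A=np.c_[2*P[:,:2],np.ones(len(P))];s=np.linalg.lstsq(A,(P[:,:2]**2).sum(1),rcond=None)[0]
            pl=np.linalg.lstsq(np.c_[P[:,:2]-P[:,:2].mean(0),np.ones(len(P))],P[:,2],rcond=None)[0]
            print(n,'ring n',len(P),'c',s[:2].round(1),'r',round(np.sqrt(s[2]+s[0]**2+s[1]**2),1),'z',np.median(P[:,2]).round(1),'slope',pl.round(3))
        k=v&(C[...,2]>124)&(C[...,2]<132)&(rr<24);P=C[k]
        if len(P): print(n,'stubtop n',len(P),'median xy',np.median(P,0).round(1),'bbox mid',((P.max(0)+P.min(0))/2).round(1),(P.max(0)-P.min(0)).round(1))
        hsv=cv2.cvtColor(d['img'],cv2.COLOR_RGB2HSV)
        b=(hsv[...,0]>100)&(hsv[...,0]<125)&(hsv[...,1]>120)&(rr<40)&(abs(C[...,2]-115)<6);vv,uu=np.nonzero(b)
        P=plane(d,np.stack([uu,vv],1),115,n=='wrist');
        if len(P)>10:
            A=np.c_[2*P[:,:2],np.ones(len(P))];s=np.linalg.lstsq(A,(P[:,:2]**2).sum(1),rcond=None)[0]
            print(n,'seal n',len(P),'c',s[:2].round(1),'r',round(np.sqrt(s[2]+s[0]**2+s[1]**2),1))
        red=((hsv[...,0]<8)|(hsv[...,0]>172))&(hsv[...,1]>140)&(hsv[...,2]>60)&v&(abs(C[...,2]-o[2])<30)&(np.hypot(C[...,0]-o[0],C[...,1]-o[1])<120)
        P=C[red]
        if len(P)>20:
            q=np.linalg.lstsq(np.c_[P[:,0]-o[0],np.ones(len(P))],P[:,2],rcond=None)[0];print(n,'handles z slope,z@tcp',q.round(3),P[:,0].min().round(),P[:,0].max().round())
if __name__=='__main__':
    import sys; meas(float(sys.argv[1]),len(sys.argv)<3)
E
python3 ms.py 169
```

```text
wrist ring n 1054 c [570.8 250.8] r 23.2 z 168.5 slope [-1.70000e-01 -3.80000e-02  1.68997e+02]
wrist stubtop n 2392 median xy [572.3 248.8 127.5] bbox mid [571.1 247.7 127.1] [36.1 39.2  6.2]
wrist seal n 614 c [573.  247.6] r 25.1
wrist handles z slope,z@tcp [-1.40000e-02  1.80464e+02] 374.0 470.0
top ring n 152 c [573.8 248.7] r 24.6 z 168.1 slope [-1.14000e-01 -2.50000e-02  1.68393e+02]
top stubtop n 186 median xy [575.7 248.5 127.9] bbox mid [574.6 245.8 128. ] [37.2 38.6  7.7]
top seal n 94 c [575.8 248.3] r 25.3
side ring n 98 c [572.6 249.1] r 24.2 z 169.3 slope [-5.1000e-02 -9.0000e-03  1.6926e+02]
side stubtop n 139 median xy [569.9 250.  129.4] bbox mid [572.1 250.6 128.2] [37.6 37.7  7.5]
side seal n 12 c [573.7 247.7] r 25.3
side handles z slope,z@tcp [5.0000e-03 1.8054e+02] 373.0 466.0
```

Run:
```python
from h import *
from scipy.optimize import least_squares
def fit(P):
    f=lambda s:np.hypot(P[:,0]-s[0],P[:,1]-s[1])-s[2]
    s=least_squares(f,[572,248,24],loss='soft_l1',f_scale=1).x; return s.round(2),len(P)
K={}
for n in('top','side','wrist'):
    d=dict(np.load('last_%s.npz'%n))
    img=cv2.imread('pics/%s1.png'%n)[:,:,::-1] if n!='wrist' else d['img']
    hsv=cv2.cvtColor(np.ascontiguousarray(img),cv2.COLOR_RGB2HSV)
    H,W=hsv.shape[:2];u,v=np.meshgrid(np.arange(W),np.arange(H));fi=n=='wrist'
    def pl(z): return plane(d,np.stack([u.ravel(),v.ravel()],1),z,fi).reshape(H,W,3)
    P=pl(115);r=np.hypot(P[...,0]-574,P[...,1]-247)
    b=(hsv[...,0]>100)&(hsv[...,0]<125)&(hsv[...,1]>110)&(r<34)&(r>15)
    print(n,'seal',fit(P[b][:,:2]))
    C=cloud(d,fi);k=(abs(C[...,2]-168.5)<8)&(np.hypot(C[...,0]-572,C[...,1]-249)<40)&(C[...,0]>560)
    Q=pl(169.2 if n!='x' else 0)[k];print(n,'ring ray',fit(Q[:,:2]),'depth',fit(C[k][:,:2]))
    for x0,x1 in((480,500),(500,530),(530,550),(560,575),(575,590),(590,602)):
        k=(abs(C[...,2]-175)<16)&(C[...,0]>x0)&(C[...,0]<x1)&(abs(C[...,1]-235-(C[...,0]-435)*.1)<35)
        print('  ',x0,x1,k.sum(),np.percentile(C[k][:,2],[20,50,80]).round(1) if k.sum()>5 else '')
```

```text
top seal (array([575.61, 248.26,  25.34]), 123)
top ring ray (array([574.1 , 248.45,  23.96]), 116) depth (array([574.48, 248.81,  24.06]), 116)
   480 500 33 [177.9 179.3 181. ]
   500 530 100 [177.2 178.8 180.5]
   530 550 68 [176.2 177.6 179.4]
   560 575 32 [166.4 168.1 169.8]
   575 590 33 [166.2 167.5 168.7]
   590 602 51 [165.  167.1 168.8]
side seal (array([574.12, 247.32,  25.35]), 22)
side ring ray (array([572.27, 249.09,  24.04]), 77) depth (array([572.71, 249.  ,  23.88]), 77)
   480 500 14 [175.5 178.4 179.6]
   500 530 25 [176.4 177.6 180. ]
   530 550 38 [171.5 177.6 180. ]
   560 575 23 [167.9 169.  170.8]
   575 590 28 [167.6 168.7 170.5]
   590 602 26 [167.5 168.3 169.5]
wrist seal (array([573.03, 247.57,  25.13]), 673)
wrist ring ray (array([573.04, 251.16,  23.79]), 456) depth (array([573.39, 251.21,  23.96]), 456)
   480 500 1914 [178.5 179.2 180.1]
   500 530 2512 [177.9 178.6 179.3]
   530 550 1223 [176.9 177.9 178.6]
   560 575 435 [167.3 168.  168.7]
   575 590 21 [166.8 167.2 167.7]
   590 602 0
```

Ring and seat differ by about (+1.6, -1.6) mm, and the pliers are about 0.025 rad nose-down. I'll correct both and come down to just above the stub.

Emit:
apply_moves([
  {"gripper": 0,"delta_pos": [0,0.18,-0.14],"dr": [0,0.025,0]},
  {"gripper": 0,"delta_pos": [1,0,0],"dr": [0,0,0]},
  {"gripper": 0,"delta_pos": [1,0,0],"dr": [0,0,0]},
  {"gripper": 0,"delta_pos": [0.9,0,0],"dr": [0,0,0]},
  {"gripper": 0,"delta_pos": [0,0,0],"dr": [0,0,0]},
])

```text
t: 6.18
ee_pos: [438.3, 230.5, 147.2]
orientation: [2.193, 0.107, -2.148]
ft_force: [-0.9, -0.9, -2.4]
width: 38.6
```

```bash
cat > ck.py <<'E'
from h import *
from scipy.optimize import least_squares
import sys
def fit(P):
    if len(P)<8: return None
    f=lambda s:np.hypot(P[:,0]-s[0],P[:,1]-s[1])-s[2]
    return least_squares(f,[572,248,24],loss='soft_l1',f_scale=1).x.round(1),len(P)
o=ctrl.get_obs();print(o['t'],o['ee_pos'].round(1),o['ft_force'].round(1),o['moment'].round(2),o['width'],R.from_rotvec(o['orientation']).as_matrix().round(3).tolist())
zr=float(sys.argv[1]);ims=[]
for n in('top','side','wrist'):
    d=look(n);fi=n=='wrist';C=cloud(d,fi)
    k=(abs(C[...,2]-zr)<5)&(np.hypot(C[...,0]-574,C[...,1]-248)<32)&(C[...,0]>560)&(np.hypot(C[...,0]-574,C[...,1]-248)>18.5)
    P=C[k];print(n,'ring',fit(P[:,:2]),'z',np.median(P[:,2]).round(1) if len(P) else '')
    if len(P)>8: print('   plane',np.linalg.lstsq(np.c_[P[:,:2]-[574,248],np.ones(len(P))],P[:,2],rcond=None)[0].round(3))
    for x0,x1 in((480,500),(500,530),(530,545)):
        k=(abs(C[...,2]-o['ee_pos'][2])<12)&(C[...,0]>x0)&(C[...,0]<x1)&(abs(C[...,1]-235-(C[...,0]-435)*.1)<35)
        if k.sum()>5: print('  ',x0,k.sum(),np.median(C[k][:,2]).round(1))
    r,c=dict(wrist=((0,200),(140,420)),top=((150,210),(145,225)),side=((210,285),(170,270)))[n]
    ims.append(cv2.resize(d['img'][r[0]:r[1],c[0]:c[1]],(400,300),interpolation=2))
cv2.imwrite('pics/'+sys.argv[2],np.vstack([np.hstack(ims[:2]),np.hstack([ims[2],ims[2]*0])])[:,:,::-1])
E
python3 ck.py 143 c3.png
```

```text
6.1833 [438.3 230.5 147.2] [-0.9 -0.9 -2.4] [-0.05  0.18  0.04] 38.59422068579442 [[0.021, 0.099, -0.995], [0.001, -0.995, -0.099], [-1.0, 0.001, -0.021]]
top ring (array([577.4, 245. ,  24.1]), 104) z 140.6
   plane [-2.70000e-02  3.00000e-03  1.41012e+02]
   480 27 150.4
   500 94 149.8
   530 49 149.6
side ring (array([576.2, 246.6,  24. ]), 75) z 142.6
   plane [-4.80000e-02 -1.50000e-02  1.43228e+02]
   500 14 150.1
   530 20 151.4
wrist ring (array([577.2, 246.6,  24. ]), 610) z 142.5
   plane [-4.00000e-02 -6.00000e-03  1.42207e+02]
   480 1801 151.4
   500 2643 151.8
   530 894 151.7
```

View pics/c3.png

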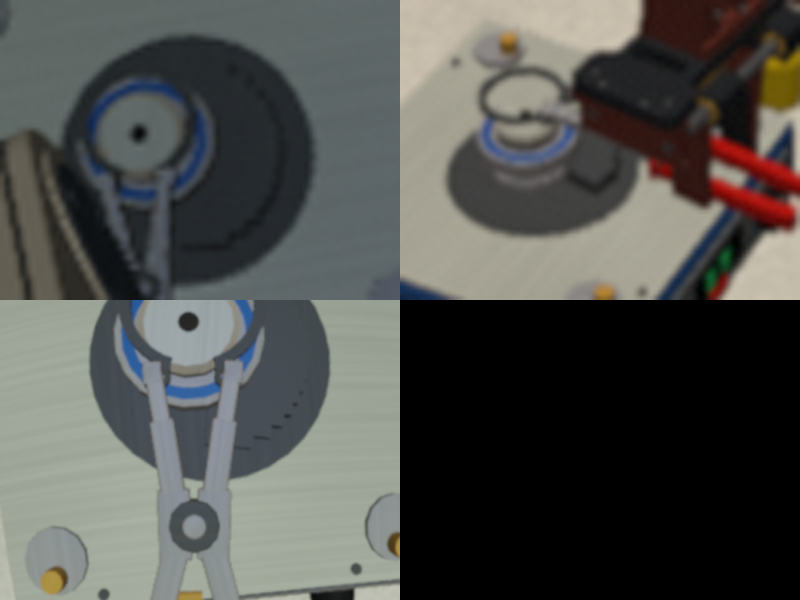

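The wrist crop shows the ring about concentric but shifted slightly forward and right. I'll correct by (-2, +2) mm, let it settle and re-measure.

Emit:
apply_moves([
  {"gripper": 0,"delta_pos": [0,-0.22,0.18],"dr": [0,0,0]},
  {"gripper": 0,"delta_pos": [0.4,0,0],"dr": [0,0,0]},
  {"gripper": 0,"delta_pos": [0,0,0],"dr": [0,0,0]},
  {"gripper": 0,"delta_pos": [0,0,0],"dr": [0,0,0]},
  {"gripper": 0,"delta_pos": [0,0,0],"dr": [0,0,0]},
])

```text
t: 6.75
ee_pos: [437.6, 233.7, 145.7]
orientation: [2.198, 0.11, -2.143]
ft_force: [-0.4, 1.1, -1.9]
width: 38.9
```

```bash
python3 ck.py 138.5 c4.png
python3 - <<'E'
from h import *
d=dict(np.load('last_wrist.npz'));cv2.imwrite('pics/w4.png',cv2.resize(d['img'][0:110,200:350],(750,550),interpolation=2)[:,:,::-1])
E
```

```text
6.75 [437.6 233.7 145.7] [-0.4  1.1 -1.9] [0.   0.1  0.01] 38.89052137440074 [[0.025, 0.1, -0.995], [0.003, -0.995, -0.1], [-1.0, -0.0, -0.025]]
top ring (array([577.2, 248.3,  24. ]), 115) z 139.4
   plane [-3.30000e-02 -2.60000e-02  1.39728e+02]
   480 33 148.6
   500 99 149.1
   530 47 148.7
side ring (array([575.6, 249.8,  23.7]), 73) z 140.8
   plane [-2.90000e-02  1.30000e-02  1.40725e+02]
   500 15 150.1
   530 24 148.7
wrist ring (array([575.7, 249.3,  24. ]), 547) z 139.7
   plane [-2.80000e-02 -3.00000e-03  1.39544e+02]
   480 1850 148.6
   500 2601 148.9
   530 880 148.9
```

View pics/w4.png

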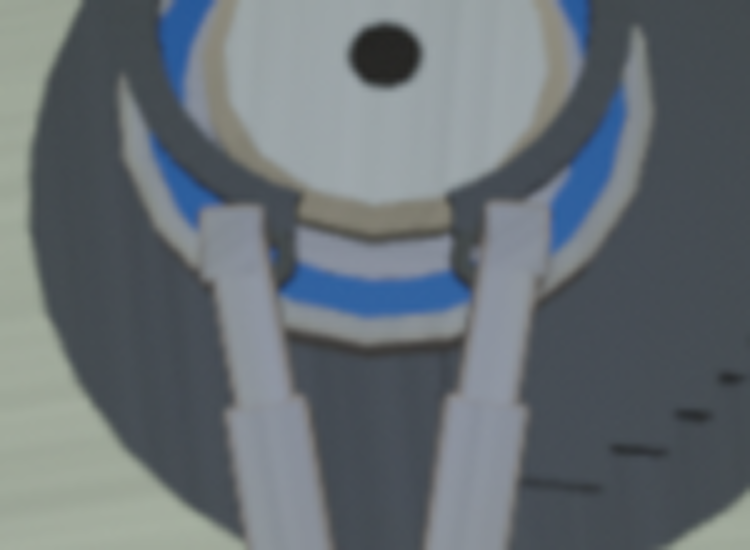

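```bash
cat > rel.py <<'E'
from h import *
from ck2 import fit
import sys
zt=float(sys.argv[1]) # ring top z
d=dict(np.load('last_wrist.npz'));g=d['img'].astype(int).sum(2);C=cloud(d,True)
P128=plane(d,np.stack(np.meshgrid(np.arange(560),np.arange(420)),-1).reshape(-1,2),128,True).reshape(420,560,3)
r=np.hypot(P128[...,0]-574,P128[...,1]-248)
k=(r<8)&(g<g[r<12].max()*.45);v,u=np.nonzero(k);print('hole px',u.mean(),v.mean(),len(u),'->',P128[k].mean(0).round(1))
Pz=plane(d,np.stack(np.meshgrid(np.arange(560),np.arange(420)),-1).reshape(-1,2),zt,True).reshape(420,560,3)
k=(abs(C[...,2]-zt)<4)&(np.hypot(C[...,0]-575,C[...,1]-248)<32)&(C[...,0]>556)&(np.hypot(C[...,0]-575,C[...,1]-248)>18.5)
Q=Pz[k];Q=Q[(np.hypot(Q[:,0]-575,Q[:,1]-249)<28)];
for x in(560,566,572): print('ring x>',x,fit(Q[Q[:,0]>x][:,:2]))
E
sed -n '/^def fit/,/return least/p' ck.py | sed '1i from h import *\nfrom scipy.optimize import least_squares' > ck2.py
python3 rel.py 139.5
python3 - <<'E'
from h import *
d=dict(np.load('last_top.npz'));g=cv2.imread('pics/top1.png').astype(int).sum(2)
P=plane(d,np.stack(np.meshgrid(np.arange(560),np.arange(420)),-1).reshape(-1,2),128).reshape(420,560,3)
r=np.hypot(P[...,0]-574,P[...,1]-247);w=np.where(r<6,np.maximum(0,np.median(g[r<10])-g-40),0)
print('top hole',(P*w[...,None]).sum((0,1))/w.sum(),w.sum())
E
```

```text
hole px 276.58870967741933 10.612903225806452 124 -> [573.2 247.9 128. ]
ring x> 560 (array([576. , 249.3,  24. ]), 554)
ring x> 566 (array([576.5, 249.3,  24. ]), 333)
ring x> 572 (array([580. , 249.4,  24.4]), 134)
top hole [575.59544062 247.95490033 128.        ] 1237.0
```

Emit:
apply_moves([
  {"gripper": 0,"delta_pos": [0,0.06,0.21],"dr": [0,0.015,0]},
  {"gripper": 0,"delta_pos": [0.4,0,0],"dr": [0,0,0]},
  {"gripper": 0,"delta_pos": [0.3,0,0],"dr": [0,0,0]},
  {"gripper": 0,"delta_pos": [0,0,0],"dr": [0,0,0]},
  {"gripper": 0,"delta_pos": [0,0,0],"dr": [0,0,0]},
])

```text
t: 7.32
ee_pos: [435.7, 232.8, 138.3]
orientation: [2.213, 0.11, -2.128]
ft_force: [-0.1, 0.3, -1.6]
width: 38.5
```

```bash
python3 ck.py 134.5 c5.png; python3 rel.py 134.5
```

```text
7.3167 [435.7 232.8 138.3] [-0.1  0.3 -1.6] [-0.02  0.1   0.01] 38.54216057841913 [[0.039, 0.1, -0.994], [0.004, -0.995, -0.1], [-0.999, 0.0, -0.039]]
top ring (array([575.2, 247.4,  23.9]), 106) z 134.6
   plane [-1.5000e-02 -1.8000e-02  1.3459e+02]
   480 52 141.9
   500 106 142.4
   530 49 143.2
side ring (array([573.2, 249.2,  24. ]), 81) z 135.9
   plane [-3.50000e-02  1.00000e-02  1.36041e+02]
   500 17 144.7
   530 29 144.1
wrist ring (array([574.1, 248.5,  23.9]), 483) z 134.5
   plane [-2.90000e-02 -4.00000e-03  1.34255e+02]
   480 1905 142.3
   500 2530 142.8
   530 878 143.2
hole px 275.3359375 4.8125 128 -> [573.2 247.9 128. ]
ring x> 560 (array([574.2, 248.5,  24. ]), 483)
ring x> 566 (array([574.6, 248.5,  23.9]), 273)
ring x> 572 (array([574.5, 224.7,   1.8]), 75)
```

Emit:
apply_moves([
  {"gripper": 0,"delta_pos": [0.2,0,0.05],"dr": [0,0,0]},
  {"gripper": 0,"delta_pos": [0.2,0,0.01],"dr": [0,0,0]},
  {"gripper": 0,"delta_pos": [0.2,0,0.01],"dr": [0,0,0]},
  {"gripper": 0,"delta_pos": [0.2,0,0.01],"dr": [0,0,0]},
  {"gripper": 0,"delta_pos": [0,0,0],"dr": [0,0,0]},
])

```text
t: 7.88
ee_pos: [435.1, 232.7, 130.1]
orientation: [2.213, 0.11, -2.128]
ft_force: [-0.2, 0.3, -1.7]
width: 39.0
```

Emit:
apply_moves([
  {"gripper": 0,"delta_pos": [0.15,0,0.006],"dr": [0,0,0]},
  {"gripper": 0,"delta_pos": [0.15,0,0.006],"dr": [0,0,0]},
  {"gripper": 0,"delta_pos": [0.15,0,0.006],"dr": [0,0,0]},
  {"gripper": 0,"delta_pos": [0,0,0],"dr": [0,0,0]},
  {"gripper": 0,"delta_pos": [0,0,0],"dr": [0,0,0]},
])

```text
t: 8.3
ee_pos: [435.4, 232.8, 126.0]
orientation: [2.214, 0.111, -2.127]
ft_force: [-0.4, -0.5, -1.2]
width: 38.2
```

```bash
python3 ck.py 122 c6.png
```

```text
8.3 [435.4 232.8 126. ] [-0.4 -0.5 -1.2] [ 0.04  0.14 -0.03] 38.23045478785056 [[0.04, 0.1, -0.994], [0.004, -0.995, -0.1], [-0.999, 0.0, -0.04]]
top ring (array([575.5, 248.2,  23.4]), 144) z 121.9
   plane [-3.60000e-02 -1.60000e-02  1.22119e+02]
   480 48 130.5
   500 106 130.7
   530 49 130.2
side ring (array([575.4, 247.3,  23.7]), 74) z 122.9
   plane [-2.90000e-02 -1.70000e-02  1.22764e+02]
   500 19 131.7
   530 36 130.2
wrist ring (array([580.3, 248.9,  25.7]), 657) z 122.3
   plane [-7.60000e-02 -9.00000e-03  1.22185e+02]
   480 1916 129.9
   500 2514 130.4
   530 962 130.7
```

Emit:
apply_moves([
  {"gripper": 0,"delta_pos": [0.1,0,0.004],"dr": [0,0,0]},
  {"gripper": 0,"delta_pos": [0.1,0,0.004],"dr": [0,0,0]},
  {"gripper": 0,"delta_pos": [0.05,0,0.002],"dr": [0,0,0]},
  {"gripper": 0,"delta_pos": [0,0,0],"dr": [0,0,0]},
  {"gripper": 0,"delta_pos": [0,0,0],"dr": [0,0,0]},
])

```text
t: 8.87
ee_pos: [435.4, 232.8, 123.5]
orientation: [2.214, 0.111, -2.127]
ft_force: [0.7, -0.5, -2.6]
width: 38.6
```

Emit:
apply_moves([
  {"gripper": 0,"delta_pos": [0.05,0,0.002],"dr": [0,0,0]},
  {"gripper": 0,"delta_pos": [0,0,0],"dr": [0,0,0]},
  {"gripper": 0,"delta_pos": [0,0,0],"dr": [0,0,0]},
  {"gripper": 0,"delta_pos": [0,0,0],"dr": [0,0,0]},
  {"gripper": 0,"delta_pos": [0,0,0],"dr": [0,0,0]},
])

```text
t: 9.28
ee_pos: [435.4, 232.8, 123.1]
orientation: [2.214, 0.111, -2.127]
ft_force: [0.7, -0.2, -2.3]
width: 38.8
```

```bash
python3 ck.py 119 c7.png
```

```text
9.2833 [435.4 232.8 123.1] [ 0.7 -0.2 -2.3] [ 0.04  0.14 -0.01] 38.76853916547126 [[0.04, 0.1, -0.994], [0.004, -0.995, -0.1], [-0.999, -0.0, -0.04]]
top ring (array([575.8, 247.4,  24.6]), 181) z 117.7
   plane [-1.80000e-02  4.00000e-03  1.18138e+02]
   480 49 126.9
   500 105 127.6
   530 47 128.3
side ring (array([574.2, 248.3,  25.1]), 88) z 119.4
   plane [-3.90000e-02 -1.60000e-02  1.19679e+02]
   500 18 128.2
   530 37 125.8
wrist ring (array([583.3, 248.3,  28.7]), 947) z 117.8
   plane [-3.60000e-02  2.00000e-03  1.16832e+02]
   480 1917 126.9
   500 2511 127.4
   530 1045 127.6
```

Emit:
apply_moves([
  {"gripper": 0,"delta_pos": [0.05,0,0.002],"dr": [0,0,0]},
  {"gripper": 0,"delta_pos": [0,0,0],"dr": [0,0,0]},
  {"gripper": 0,"delta_pos": [0,0,0],"dr": [0,0,0]},
  {"gripper": 0,"delta_pos": [0,0,0],"dr": [0,0,0]},
  {"gripper": 0,"delta_pos": [0,0,0],"dr": [0,0,0]},
])

```text
t: 9.85
ee_pos: [435.4, 232.8, 122.6]
orientation: [2.214, 0.111, -2.127]
ft_force: [-0.4, 0.3, -2.8]
width: 38.6
```

Emit:
apply_moves([
  {"gripper": 0,"delta_pos": [0.05,0,0.002],"dr": [0,0,0]},
  {"gripper": 0,"delta_pos": [0,0,0],"dr": [0,0,0]},
  {"gripper": 0,"delta_pos": [0,0,0],"dr": [0,0,0]},
  {"gripper": 0,"delta_pos": [0,0,0],"dr": [0,0,0]},
  {"gripper": 0,"delta_pos": [0,0,0],"dr": [0,0,0]},
])

```text
t: 10.27
ee_pos: [435.4, 232.8, 122.1]
orientation: [2.214, 0.111, -2.127]
ft_force: [0.2, 0.2, -1.9]
width: 38.8
```

```bash
python3 ck.py 118.5 c8.png
```

```text
10.2667 [435.4 232.8 122.1] [ 0.2  0.2 -1.9] [0.04 0.15 0.02] 38.75870603663978 [[0.04, 0.1, -0.994], [0.004, -0.995, -0.1], [-0.999, -0.0, -0.04]]
top ring (array([575.6, 247.3,  25. ]), 187) z 116.9
   plane [-1.5000e-02 -2.0000e-03  1.1733e+02]
   480 44 126.3
   500 109 126.2
   530 44 126.3
side ring (array([573.4, 247.4,  26.3]), 88) z 118.0
   plane [-2.00000e-02 -8.00000e-03  1.18219e+02]
   500 16 127.1
   530 38 125.5
wrist ring (array([585.5, 248.6,  30.4]), 1094) z 115.2
   plane [-4.80000e-02  1.00000e-03  1.15822e+02]
   480 1914 125.8
   500 2509 126.3
   530 1058 126.5
```

Emit:
apply_moves([
  {"gripper": 0,"delta_pos": [0.05,0,0.002],"dr": [0,0,0]},
  {"gripper": 0,"delta_pos": [0,0,0],"dr": [0,0,0]},
  {"gripper": 0,"delta_pos": [0,0,0],"dr": [0,0,0]},
  {"gripper": 0,"delta_pos": [0,0,0],"dr": [0,0,0]},
  {"gripper": 0,"delta_pos": [0,0,0],"dr": [0,0,0]},
])

```text
t: 10.83
ee_pos: [435.4, 232.8, 121.6]
orientation: [2.214, 0.111, -2.127]
ft_force: [-0.0, -0.2, -1.6]
width: 38.5
```

Emit:
apply_moves([
  {"gripper": 0,"delta_pos": [0.05,0,0.002],"dr": [0,0,0]},
  {"gripper": 0,"delta_pos": [0,0,0],"dr": [0,0,0]},
  {"gripper": 0,"delta_pos": [0,0,0],"dr": [0,0,0]},
  {"gripper": 0,"delta_pos": [0,0,0],"dr": [0,0,0]},
  {"gripper": 0,"delta_pos": [0,0,0],"dr": [0,0,0]},
])

```text
t: 11.25
ee_pos: [435.4, 232.8, 121.1]
orientation: [2.214, 0.111, -2.127]
ft_force: [0.0, 1.0, -1.5]
width: 38.6
```

```bash
python3 ck.py 118.5 c9.png
```

```text
11.25 [435.4 232.8 121.1] [ 0.   1.  -1.5] [-0.06  0.11  0.08] 38.64952927262294 [[0.04, 0.1, -0.994], [0.004, -0.995, -0.1], [-0.999, -0.0, -0.04]]
top ring (array([576.2, 247.7,  24.6]), 195) z 117.1
   plane [-2.00000e-03  2.00000e-03  1.17235e+02]
   480 43 125.0
   500 107 125.5
   530 46 125.6
side ring (array([572.9, 247.7,  26.3]), 86) z 117.8
   plane [-1.70000e-02 -1.20000e-02  1.18251e+02]
   500 17 126.5
   530 38 124.4
wrist ring (array([586.1, 248.5,  30.8]), 1094) z 115.3
   plane [-4.40000e-02  0.00000e+00  1.15586e+02]
   480 1922 125.0
   500 2517 125.4
   530 1065 125.6
```

View pics/c9.png

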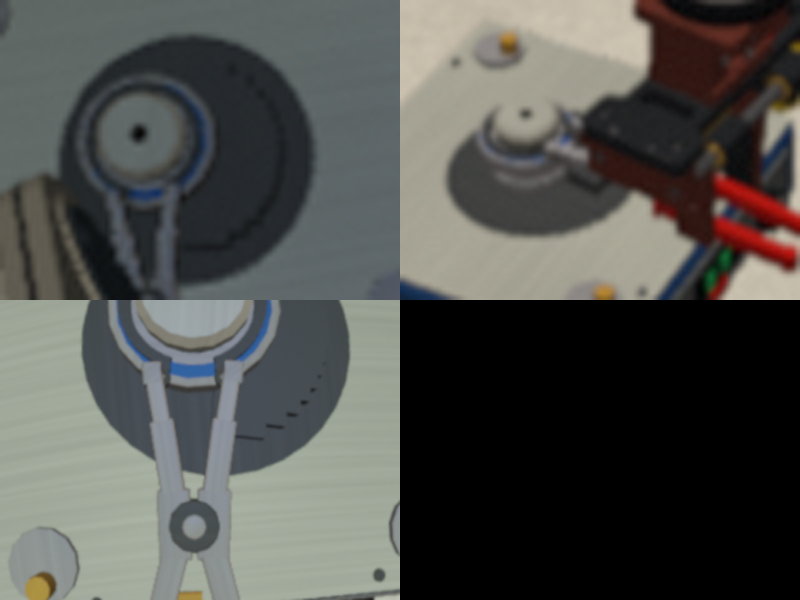

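Ring encircles the stub, near the bearing seal. I'll continue down until contact force shows.

Emit:
apply_moves([
  {"gripper": 0,"delta_pos": [0.05,0,0.002],"dr": [0,0,0]},
  {"gripper": 0,"delta_pos": [0,0,0],"dr": [0,0,0]},
  {"gripper": 0,"delta_pos": [0,0,0],"dr": [0,0,0]},
  {"gripper": 0,"delta_pos": [0,0,0],"dr": [0,0,0]},
  {"gripper": 0,"delta_pos": [0,0,0],"dr": [0,0,0]},
])

```text
t: 11.82
ee_pos: [435.4, 232.8, 120.6]
orientation: [2.214, 0.111, -2.127]
ft_force: [0.5, -0.5, -0.4]
width: 38.3
```

```bash
cat > pl.py <<'E'
from h import *
o=ctrl.get_obs();print(o['t'],o['ee_pos'].round(1),o['ft_force'].round(1),o['moment'].round(2),o['width'].round(2))
for n in('wrist','side','top'):
    d=look(n);C=cloud(d,n=='wrist');h=cv2.cvtColor(d['img'],cv2.COLOR_RGB2HSV)
    r=np.hypot(C[...,0]-574.2,C[...,1]-247.8)
    dark=(h[...,2]<105)&(h[...,1]<90)
    blue=(h[...,0]>100)&(h[...,0]<125)&(h[...,1]>120)&(r<30)&(abs(C[...,2]-115)<6)
    k=(r>22)&(r<26)&(abs(C[...,2]-117)<4)&dark
    a=np.degrees(np.arctan2(C[...,1]-247.8,C[...,0]-574.2))
    print(n,'blue z',np.median(C[blue][:,2]).round(2),'dark ring z by angle',[(i,int((k&(abs((a-i+180)%360-180)<30)).sum()),np.median(C[k&(abs((a-i+180)%360-180)<30)][:,2]).round(1)) for i in(0,60,120,180,240,300) if (k&(abs((a-i+180)%360-180)<30)).sum()>4])
E
python3 pl.py
```

```text
Traceback (most recent call last):
  File "pl.py", line 2, in <module>
    o=ctrl.get_obs();print(o['t'],o['ee_pos'].round(1),o['ft_force'].round(1),o['moment'].round(2),o['width'].round(2))
                                                                                                   ^^^^^^^^^^^^^^^^
AttributeError: 'float' object has no attribute 'round'
```

Emit:
apply_moves([
  {"gripper": 0,"delta_pos": [0.05,0,0.002],"dr": [0,0,0]},
  {"gripper": 0,"delta_pos": [0,0,0],"dr": [0,0,0]},
  {"gripper": 0,"delta_pos": [0,0,0],"dr": [0,0,0]},
  {"gripper": 0,"delta_pos": [0,0,0],"dr": [0,0,0]},
  {"gripper": 0,"delta_pos": [0,0,0],"dr": [0,0,0]},
])

```text
t: 12.23
ee_pos: [435.4, 232.8, 120.1]
orientation: [2.214, 0.111, -2.127]
ft_force: [-0.6, -1.0, -1.3]
width: 38.8
```

```bash
python3 pl.py
```

```text
Traceback (most recent call last):
  File "pl.py", line 2, in <module>
    o=ctrl.get_obs();print(o['t'],o['ee_pos'].round(1),o['ft_force'].round(1),o['moment'].round(2),o['width'].round(2))
                                                                                                   ^^^^^^^^^^^^^^^^
AttributeError: 'float' object has no attribute 'round'
```

```bash
sed -i "s/o\['width'\].round(2)/o['width']/" pl.py; python3 pl.py
```

```text
12.2333 [435.4 232.8 120.1] [-0.6 -1.  -1.3] [ 0.04 -0.01  0.01] 38.839329430659134
wrist blue z 114.15 dark ring z by angle [(120, 248, np.float64(117.5)), (180, 111, np.float64(117.4)), (240, 314, np.float64(117.6)), (300, 18, np.float64(117.3))]
side blue z nan dark ring z by angle [(60, 12, np.float64(119.8)), (120, 18, np.float64(117.6)), (240, 5, np.float64(117.6))]
top blue z 116.17 dark ring z by angle [(0, 19, np.float64(118.2)), (60, 13, np.float64(117.6)), (120, 15, np.float64(118.0)), (180, 5, np.float64(116.6)), (240, 7, np.float64(118.3)), (300, 8, np.float64(117.1))]
  return _methods._mean(a, axis=axis, dtype=dtype,
  ret = ret.dtype.type(ret / rcount)
```

Emit:
apply_moves([
  {"gripper": 0,"delta_pos": [0.05,0,0.002],"dr": [0,0,0]},
  {"gripper": 0,"delta_pos": [0,0,0],"dr": [0,0,0]},
  {"gripper": 0,"delta_pos": [0,0,0],"dr": [0,0,0]},
  {"gripper": 0,"delta_pos": [0,0,0],"dr": [0,0,0]},
  {"gripper": 0,"delta_pos": [0,0,0],"dr": [0,0,0]},
])

```text
t: 12.8
ee_pos: [435.5, 232.8, 119.6]
orientation: [2.214, 0.111, -2.127]
ft_force: [-0.8, 0.1, -0.9]
width: 38.9
```

```bash
python3 pl.py 2>/dev/null; python3 ck.py 117.5 c10.png | grep -v ring
```

```text
12.8 [435.5 232.8 119.6] [-0.8  0.1 -0.9] [0.01 0.   0.  ] 38.885665611484576
wrist blue z 114.19 dark ring z by angle [(120, 250, np.float64(117.7)), (180, 111, np.float64(117.4)), (240, 319, np.float64(117.5)), (300, 15, np.float64(117.8))]
side blue z nan dark ring z by angle [(60, 10, np.float64(119.6)), (120, 9, np.float64(119.3)), (240, 6, np.float64(118.4))]
top blue z 115.63 dark ring z by angle [(0, 19, np.float64(119.3)), (60, 14, np.float64(118.7)), (120, 14, np.float64(118.1)), (240, 8, np.float64(118.3)), (300, 12, np.float64(117.3))]
12.95 [435.4 232.8 119.6] [ 0.1 -0.7 -0.2] [ 0.05 -0.02  0.04] 38.697128461013904 [[0.04, 0.1, -0.994], [0.004, -0.995, -0.1], [-0.999, -0.0, -0.04]]
   plane [8.00000e-03 3.00000e-03 1.16768e+02]
   480 45 124.4
   500 103 124.9
   530 46 125.7
   plane [ 1.90000e-02 -2.50000e-02  1.18405e+02]
   500 18 126.0
   530 45 123.2
   plane [-1.50000e-02  3.00000e-03  1.15621e+02]
   480 1933 124.2
   500 2541 125.0
   530 1116 125.4
```

View pics/c10.png

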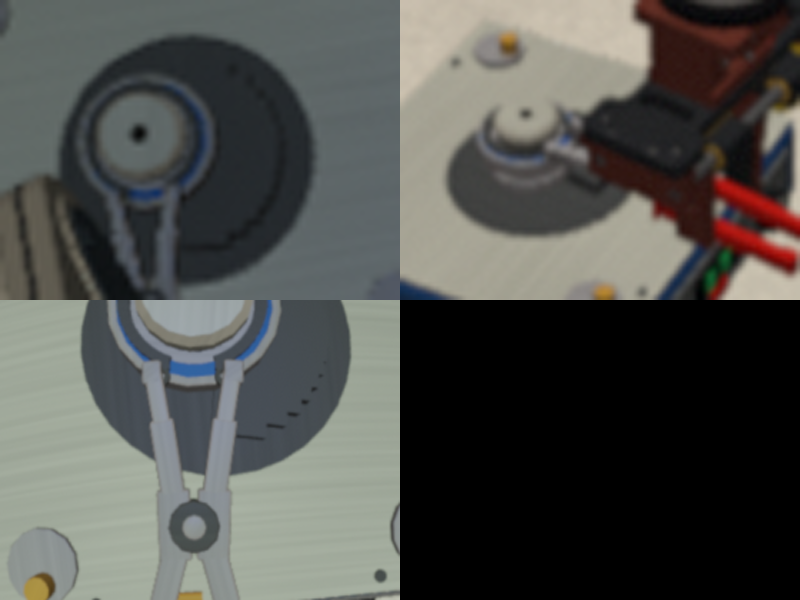

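```bash
cat > avg.py <<'E'
from h import *
for n,N in(('top',16),('side',16),('wrist',4)):
    D=[ctrl.get_image(n) for _ in range(N)];d=dict(D[0])
    Z=np.stack([x['range_z'] for x in D]);Z[Z==0]=np.nan
    d['range_z']=np.nanmean(Z,0);print(n,'noise',np.nanmedian(np.nanstd(Z,0)).round(2))
    C=cloud(d,n=='wrist');h=cv2.cvtColor(d['img'],cv2.COLOR_RGB2HSV)
    c=dict(top=(575.6,248.2),side=(574,247.4),wrist=(573.2,247.8))[n]
    x=C[...,0]-c[0];y=C[...,1]-c[1];r=np.hypot(x,y)
    for nm,k in(('ring',(r>22)&(r<26)&(x>-20)),('rim',(r>28)&(r<30.5)),('stubtop',(r<14)),('deck',(r>95)&(r<120))):
        k=k&(abs(C[...,2]-dict(ring=117,rim=115,stubtop=128,deck=75)[nm])<4)
        if k.sum()<8: continue
        X=np.c_[x[k],y[k],np.ones(k.sum())];z=C[...,2][k]
        for _ in range(3):
            s=np.linalg.lstsq(X,z,rcond=None)[0];e=abs(z-X@s);g=e<2.5*np.median(e)+.1;X,z=X[g],z[g]
        print(' ',nm,len(z),'slope x,y,z0',s.round(3),'res',np.std(z-X@s).round(2),'x range',X[:,0].min().round(),X[:,0].max().round())
o=ctrl.get_obs();print(o['t'],o['ee_pos'].round(1),o['ft_force'].round(1),o['moment'].round(2))
E
python3 avg.py
```

```text
top noise 2.03
  ring 86 slope x,y,z0 [ 1.20000e-02 -1.00000e-03  1.18307e+02] res 0.39 x range -20.0 26.0
  rim 65 slope x,y,z0 [-3.00000e-03 -1.00000e-03  1.14726e+02] res 0.41 x range -29.0 30.0
  stubtop 104 slope x,y,z0 [4.00000e-03 1.00000e-03 1.28141e+02] res 0.29 x range -13.0 12.0
  deck 1612 slope x,y,z0 [1.0000e-03 0.0000e+00 7.4883e+01] res 0.42 x range -111.0 118.0
side noise 2.56
  ring 32 slope x,y,z0 [ 2.10000e-02 -3.00000e-03  1.19982e+02] res 0.32 x range -19.0 25.0
  rim 20 slope x,y,z0 [ 1.00000e-03 -8.00000e-03  1.16406e+02] res 0.27 x range -28.0 23.0
  stubtop 68 slope x,y,z0 [-1.00000e-02 -8.00000e-03  1.29873e+02] res 0.33 x range -14.0 13.0
  deck 1066 slope x,y,z0 [ 1.0000e-03 -0.0000e+00  7.6685e+01] res 0.39 x range -120.0 117.0
wrist noise 0.5
  ring 601 slope x,y,z0 [ 1.70000e-02 -0.00000e+00  1.17881e+02] res 0.3 x range -20.0 2.0
  rim 622 slope x,y,z0 [-1.00000e-03 -1.00000e-03  1.14365e+02] res 0.32 x range -30.0 4.0
  stubtop 712 slope x,y,z0 [-2.30000e-02 -5.00000e-03  1.27484e+02] res 0.28 x range -14.0 -3.0
  deck 14720 slope x,y,z0 [-1.0000e-03 -1.0000e-03  7.4461e+01] res 0.29 x range -119.0 41.0
14.9 [435.4 232.8 119.6] [-0.3 -0.5 -0. ] [ 0.03  0.   -0.02]
```

Averaging depth shows the ring is 0.017 rad nose-up: lugs down, back about 1 mm high, consistently in three views. I'll pitch it down while raising slightly.

Emit:
apply_moves([
  {"gripper": 0,"delta_pos": [-0.06,0,-0.002],"dr": [0,-0.006,0]},
  {"gripper": 0,"delta_pos": [-0.06,0,-0.002],"dr": [0,-0.006,0]},
  {"gripper": 0,"delta_pos": [-0.05,0,-0.002],"dr": [0,-0.006,0]},
  {"gripper": 0,"delta_pos": [0,0,0],"dr": [0,0,0]},
  {"gripper": 0,"delta_pos": [0,0,0],"dr": [0,0,0]},
])

```text
t: 15.32
ee_pos: [435.5, 232.8, 121.3]
orientation: [2.195, 0.11, -2.147]
ft_force: [-0.4, -0.1, -0.5]
width: 38.6
```

```bash
python3 avg.py | grep -v -e deck -e stubtop
```

```text
top noise 2.03
  ring 87 slope x,y,z0 [1.00000e-02 5.00000e-03 1.18192e+02] res 0.49 x range -20.0 26.0
  rim 67 slope x,y,z0 [-1.00000e-03 -0.00000e+00  1.14733e+02] res 0.41 x range -28.0 29.0
side noise 2.57
  ring 32 slope x,y,z0 [ 1.70000e-02 -5.00000e-03  1.20065e+02] res 0.37 x range -20.0 25.0
  rim 23 slope x,y,z0 [ 3.00000e-03 -6.00000e-03  1.16598e+02] res 0.3 x range -29.0 26.0
wrist noise 0.5
  ring 602 slope x,y,z0 [ 1.40000e-02 -1.00000e-03  1.17844e+02] res 0.31 x range -20.0 2.0
  rim 606 slope x,y,z0 [-2.0000e-03  0.0000e+00  1.1437e+02] res 0.3 x range -30.0 4.0
17.1167 [435.4 232.8 121.3] [ 1.2  0.5 -0.1] [ 0.06 -0.27 -0.05]
```

```bash
cat > av2.py <<'E'
from h import *
from ck2 import fit
for n,N in(('top',10),('side',10),('wrist',3)):
    D=[ctrl.get_image(n) for _ in range(N)];d=dict(D[0])
    Z=np.stack([x['range_z'] for x in D]);Z[Z==0]=np.nan
    d['range_z']=np.nanmean(Z,0);C=cloud(d,n=='wrist')
    c=dict(top=(575.6,248.2),side=(574,247.4),wrist=(573.2,247.8))[n];b=dict(top=114.73,side=116.5,wrist=114.37)[n]
    x=C[...,0]-c[0];y=C[...,1]-c[1];r=np.hypot(x,y);z=C[...,2]-b
    k=(z>2)&(z<5)&(r<30)&(r>21)&(x>-18);f=fit(np.c_[x[k]+c[0],y[k]+c[1]])
    print(n,'ring c rel axis',(f[0][:2]-c).round(1),'r',f[0][2],f[1])
    k2=(z>11)&(z<15)&(r<22);g=fit(np.c_[x[k2]+c[0],y[k2]+c[1]]);print('  stubtop mean rel',x[k2].mean().round(2),y[k2].mean().round(2),((x[k2].max()+x[k2].min())/2).round(1),((y[k2].max()+y[k2].min())/2).round(1))
    for lo,hi in((-80,-70),(-70,-60),(-60,-50),(-50,-40),(-40,-32),(-30,-24),(-24,-18),(-10,0),(0,10),(10,20),(20,27)):
        kk=(x>lo)&(x<hi)&(abs(y-x*.1)<28)&(z>2)&(z<14)&((r>22)&((r<26.5)|(x<-18)))
        if kk.sum()>4: print('   ',lo,kk.sum(),np.median(z[kk]).round(2),end='')
    print()
E
python3 av2.py
```

```text
top ring c rel axis [-0.3 -0.6] r 24.0 108
  stubtop mean rel -0.68 -1.81 -1.1 -1.5
    -80 28 11.15    -70 27 10.2    -60 31 10.7    -50 29 11.42    -40 23 11.44    -30 18 11.05    -24 13 3.45    -10 14 3.21    0 19 3.97    10 21 3.92    20 22 4.07
side ring c rel axis [-0.3  0.8] r 24.2 45
  stubtop mean rel -2.42 1.96 -1.6 1.4
    -60 8 8.93    -50 13 11.01    -40 12 10.03    -30 16 9.63    -24 7 2.94    -10 9 3.32    0 5 4.06    10 7 4.02    20 7 4.15
wrist ring c rel axis [0.7 0.6] r 24.2 638
  stubtop mean rel -10.85 -1.07 -10.6 -0.5
    -80 1094 11.54    -70 927 10.78    -60 771 11.07    -50 698 11.27    -40 455 11.42    -30 405 11.53    -24 317 3.25    -10 248 3.52    0 26 3.47
```

The ring is centred within about 0.7 mm but still follows the jaws 0.018 rad nose-up. I'll lift it just clear, level it in air and lower it again.

Emit:
apply_moves([
  {"gripper": 0,"delta_pos": [-0.2,0,-0.004],"dr": [0,0,0]},
  {"gripper": 0,"delta_pos": [-0.15,0,-0.003],"dr": [0,-0.009,0]},
  {"gripper": 0,"delta_pos": [-0.1,0,-0.001],"dr": [0,-0.009,0]},
  {"gripper": 0,"delta_pos": [0,0,0],"dr": [0,0,0]},
  {"gripper": 0,"delta_pos": [0,0,0],"dr": [0,0,0]},
])

```text
t: 18.68
ee_pos: [435.4, 232.7, 125.7]
orientation: [2.174, 0.108, -2.166]
ft_force: [0.0, 0.5, -1.1]
width: 38.8
```

```bash
sed -i "s/(z>2)&(z<5)/(z>2)\&(z<8)/; s/(z>2)&(z<14)/(z>2)\&(z<18)/;s/(('top',10),('side',10)/(('top',8),('side',6)/" av2.py; echo "o=ctrl.get_obs();print(o['t'],o['ee_pos'].round(1),o['ft_force'].round(1),o['moment'].round(2),o['width'],R.from_rotvec(o['orientation']).as_matrix()[:,0].round(3))" >> av2.py; python3 av2.py
```

```text
top ring c rel axis [-0.6 -0.8] r 24.1 99
  stubtop mean rel -1.13 -1.49 -1.2 -1.5
    -80 21 13.53    -70 26 12.71    -60 23 12.02    -50 24 12.47    -40 23 12.01    -30 21 11.88    -24 13 3.85    -10 12 3.42    0 15 3.13    10 21 3.35    20 18 3.23
side ring c rel axis [-0.7  0.8] r 24.2 42
  stubtop mean rel -2.52 1.47 -2.1 1.2
    -50 14 12.8    -40 14 10.59    -30 11 8.18    -24 14 3.64    -10 7 3.52    0 6 3.26    10 7 3.77    20 5 3.46
wrist ring c rel axis [0.3 0.6] r 24.1 645
  stubtop mean rel -10.38 -0.98 -10.6 -0.4
    -80 1084 13.97    -70 917 12.87    -60 755 12.81    -50 686 12.7    -40 441 12.56    -30 415 12.29    -24 319 3.73    -10 253 3.56    0 36 3.36
19.5333 [435.4 232.8 125.8] [-0.5  0.1 -1.5] [0.02 0.03 0.03] 38.93054718351513 [ 0.004  0.    -1.   ]
```

Now it is about 0.012 nose-down, with the back lightly touching. Lowering the grip 1.5 mm should bring it level.

Emit:
apply_moves([
  {"gripper": 0,"delta_pos": [0.05,0,0],"dr": [0,0.002,0]},
  {"gripper": 0,"delta_pos": [0.05,0,0],"dr": [0,0.002,0]},
  {"gripper": 0,"delta_pos": [0.05,0,0],"dr": [0,0.002,0]},
  {"gripper": 0,"delta_pos": [0,0,0],"dr": [0,0,0]},
  {"gripper": 0,"delta_pos": [0,0,0],"dr": [0,0,0]},
])

```text
t: 19.95
ee_pos: [435.3, 232.8, 124.2]
orientation: [2.181, 0.109, -2.16]
ft_force: [-0.1, -0.2, -0.7]
width: 39.0
```

```bash
python3 av2.py;  python3 avg.py | grep -v -e deck -e stubtop
```

```text
top ring c rel axis [-0.5 -0.7] r 24.0 96
  stubtop mean rel -0.95 -1.72 -1.3 -1.3
    -80 22 12.11    -70 23 11.45    -60 27 11.66    -50 25 11.63    -40 24 11.49    -30 17 10.84    -24 13 3.15    -10 14 3.16    0 15 3.17    10 18 3.14    20 16 3.2
side ring c rel axis [-0.5  0.3] r 24.2 40
  stubtop mean rel -2.58 1.58 -1.8 1.5
    -60 6 10.35    -50 13 11.89    -40 12 10.33    -30 12 9.35    -24 11 3.65    -10 7 2.65    0 5 3.2    10 5 3.26    20 6 3.81
wrist ring c rel axis [0.5 0.6] r 24.2 642
  stubtop mean rel -10.52 -0.99 -10.7 -0.2
    -80 1084 12.89    -70 919 11.87    -60 756 11.89    -50 686 11.79    -40 442 11.72    -30 406 11.57    -24 315 3.19    -10 254 3.09    0 33 3.3
20.8 [435.4 232.8 124.2] [-0.6 -0.8 -2.2] [ 0.05  0.06 -0.02] 38.91583000003438 [ 0.01   0.001 -1.   ]
top noise 2.03
  ring 80 slope x,y,z0 [-2.00000e-03 -3.00000e-03  1.17891e+02] res 0.38 x range -20.0 24.0
  rim 60 slope x,y,z0 [-5.000e-03 -3.000e-03  1.148e+02] res 0.41 x range -29.0 29.0
side noise 2.57
  ring 30 slope x,y,z0 [8.00000e-03 2.00000e-03 1.19666e+02] res 0.38 x range -20.0 26.0
  rim 25 slope x,y,z0 [1.00000e-03 4.00000e-03 1.16403e+02] res 0.24 x range -28.0 27.0Traceback (most recent call last):
  File "avg.py", line 3, in <module>
    D=[ctrl.get_image(n) for _ in range(N)];d=dict(D[0])
       ~~~~~~~~~~~~~~^^^
ValueError: 200 camera calls are used up
```

The ring is level at 3.15 mm above the rim all round (3.0 ideal). One last 0.2 mm to seat it firmly; camera calls are used up, so I watch the moment.

Emit:
apply_moves([
  {"gripper": 0,"delta_pos": [0.02,0,0],"dr": [0,0,0]},
  {"gripper": 0,"delta_pos": [0,0,0],"dr": [0,0,0]},
  {"gripper": 0,"delta_pos": [0,0,0],"dr": [0,0,0]},
  {"gripper": 0,"delta_pos": [0,0,0],"dr": [0,0,0]},
  {"gripper": 0,"delta_pos": [0,0,0],"dr": [0,0,0]},
])

```text
t: 22.92
ee_pos: [435.4, 232.8, 124.1]
orientation: [2.181, 0.109, -2.159]
ft_force: [-0.3, -0.1, -1.7]
width: 38.6
```

```bash
python3 -c "
from h import *
o=ctrl.get_obs();print(o['t'],o['ee_pos'],o['ft_force'],o['moment'],o['width'])"
```

```text
22.9167 [435.4429111  232.83057874 124.07357968] [-0.29927021 -0.12653738 -1.70315478] [-0.0193362   0.0915592   0.01491114] 38.583101957131184
```

Emit:
apply_moves([
  {"gripper": 0,"delta_pos": [0.02,0,0],"dr": [0,0,0]},
  {"gripper": 0,"delta_pos": [0.01,0,0],"dr": [0,0,0]},
  {"gripper": 0,"delta_pos": [0,0,0],"dr": [0,0,0]},
  {"gripper": 0,"delta_pos": [0,0,0],"dr": [0,0,0]},
  {"gripper": 0,"delta_pos": [0,0,0],"dr": [0,0,0]},
])

```text
t: 23.33
ee_pos: [435.4, 232.8, 123.8]
orientation: [2.181, 0.109, -2.16]
ft_force: [1.0, 0.5, -1.1]
width: 38.5
```

```bash
python3 -c "
from h import *
o=ctrl.get_obs();print(o['t'],o['ee_pos'],o['ft_force'],o['moment'],o['width'])"
```

```text
23.3333 [435.41982385 232.82638639 123.79020331] [ 0.96157326  0.51393568 -1.12205576] [ 0.04378436 -0.00925759 -0.06635627] 38.51013630411509
```

Contact signature is back (moment about 0, as when it rested on the bearing earlier). The width is unchanged, so the pliers are still squeezed. Handing in.

```bash
python3 -c "
from workcell import ctrl
print(ctrl.close_job())"
```

```text
the job is handed in; nothing more can be done
None
```

The ring is spread around the groove, resting on the bearing, and the arm is still holding the pliers squeezed. I handed the job in at about 23 s of robot time. Nothing else on the bench was touched on purpose, but I took no picture of the bystanders at the end.

**Height and tilt:** Averaged depth put the ring's upper face about 3.1–3.2 mm above the bearing rim (3.0 is ideal). The tilt was about 0.003 rad in the top view and 0.007 rad in the side view.

**Centring:** The ring was within about 0.9 mm of the stub axis. The three cameras disagree by about 1 mm on which way it is off.

**Squeeze:** The finger opening held at about 38.5–39 mm, so the pliers stayed at their stop.

**First try not flat:** On the first lowering I pressed too far and the ring tipped about 0.017 rad with its back up. I lifted it about 4 mm, levelled it and set it down again.

**Not seen by camera:** The last 0.5 mm of lowering came after all 200 camera calls were used. It rests on the wrist reading only: the moment fell to about 0, as at the earlier contact, with no more than about 2 N on the wrist. The pliers may have pitched a few thousandths of a radian in that step.

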